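Square the instrument tin into the bench corner stop

TASK

Slide the closed metal instrument tin along the bench mat into the inside corner of the aluminium L-shaped corner stop, so that its long side lies flush along the long rail and its end lies flush against the short rail, then let go of it. Do not lift the tin off the mat, and leave the notebook and the bench timer where they are.

Things in the scene. Friction and masses are not known exactly. Their poses are not given: they have to be found in the camera images.
- instrument_tin: closed pale grey metal tin, loose, 67 wide (x) x 168 long (y) x 31 mm high, 0.25 to 0.5 kg, slides easily; lid stays shut. Origin: centre of the underside. +x is across, to the hinge side (face at x = +35 mm), which at the start faces the long rail within 20 degrees; the clasp side is at x = -33 mm. y runs along it (ends at -84, +84 mm); the +y end is nearer the short rail.
- corner_stop: L-shaped aluminium fence fixed on a dark 2 mm bench mat: two rails 24 mm wide, 20 mm high, at right angles. Origin: inside corner, on the mat. Long rail on the side away from the robot: inner face x = 0, 260 mm long along -y. Short rail: inner face y = 0, 100 mm long along -x, towards the robot. With the tin home, its origin is at about x = -35, y = -84 mm in this frame.
- log_book: blue spiral-bound notebook, 148 x 110 x 16 mm, loose bystander lying flat; origin: centre of its underside, x along the 148 mm length
- bench_timer: round cream wind-up bench timer with a black dial knob, 64 mm diameter, 43 mm high, loose bystander; origin: centre of its underside

How it is judged (in metres and radians):
At the end, for the whole second after the job is handed in: The tin lies flat and at rest on the mat in the corner: its origin within 12 mm of the home position along each rail (gaps to both rails under about 12 mm) and its length parallel to the long rail within 10 degrees (x of instrument_tin in the frame of corner_stop between -0.047 and -0.023 m and y of instrument_tin in the frame of corner_stop between -0.096 and -0.072 m and angle between the y axis of instrument_tin and the y axis of corner_stop, either way round below 0.175 rad and angle between instrument_tin's own z axis and vertical below 0.1 rad and height (world z) of instrument_tin below 0.01 m and linear speed of instrument_tin below 0.02 m/s); the robot touches nothing.
It fails at once if the tin is lifted off the mat (its underside over 20 mm above the bench top) (height (world z) of instrument_tin above 0.02 m).
It fails at once if the notebook is moved more than 30 mm (distance of log_book from where it was at the start of the episode above 0.03 m).
It fails at once if the bench timer is moved more than 30 mm (distance of bench_timer from where it was at the start of the episode above 0.03 m).
It also fails if it takes over 42 s, if anything falls off the work surface, if the arm or the gripper's body presses on something with over 40 N, if the wrist force passes 120 N, or if a joint passes its speed limit or range.

ROBOT

A 6-joint arm with a two-finger parallel gripper is mounted at the origin on a cart in front of the work surface, level with it; the furniture and walls round the work are solid. World frame = base frame: x ahead of the robot, y to its left, z up, the work surface at z = 0. Lengths are in mm, angles in rad, forces in N, time in s.
With the tool pointing down it reaches from about 300 to 850 mm from the base axis. Payload 4.2 kg.
Tool frame: the origin (TCP) lies midway between the tips of the shut fingers; the grasp point (between the pads) lies 19 mm behind it; z points along the fingers, y is the line along which they close (so a half turn about z gives the same grasp; the last joint's range is limited). The gripper opens to 91 mm and grips with 3 to 60 N. Pads are 32 mm wide; open, the fingers measure 118 mm over their backs; the gripper's body (76 mm by 178 mm) begins 60 mm behind the grasp point.
Start: joints at [1.194, 0.32, 1.565, -0, 1.257, -0.02], TCP at [200.838, 538.802, 213.976] pointing down, gripper open.
Joint ranges: [-3.11, 3.11], [-0.84, 2.01], [0.21, 2.61], [-1.34, 4.49], [0.05, 2.63], [-2.56, 2.56]. Speed limits (rad/s): [2.57, 2.57, 3.14, 3.14, 3.14, 3.14].

INTERFACE

Orientations are given as a unit quaternion [w, x, y, z].
In Python, from rig import r gives the robot as it stands.
- The arm moves only by the tool tcp_steps, called after "Request:" as name(argument=value, ...) on one line, values as JSON. Schema: {"type":"object","properties":{"steps":{"type":"object","properties":{"rx":{"type":"array","items":{"type":"number"},"minItems":1,"maxItems":12},"ry":{"type":"array","items":{"type":"number"},"minItems":1,"maxItems":12},"rz":{"type":"array","items":{"type":"number"},"minItems":1,"maxItems":12},"dx":{"type":"array","items":{"type":"number"},"minItems":1,"maxItems":12},"dy":{"type":"array","items":{"type":"number"},"minItems":1,"maxItems":12},"dz":{"type":"array","items":{"type":"number"},"minItems":1,"maxItems":12},"finger_gap":{"type":"array","items":{"type":"number"},"minItems":1,"maxItems":12}},"additionalProperties":false,"required":["rx","ry","rz","dx","dy","dz","finger_gap"]},"only":{"type":"string"},"quiet":{"type":"boolean"},"lines":{"type":"string"}},"required":["steps"],"additionalProperties":false}. steps is an object with one list for each field, all of the same length, 1 to 12, a row being the entries at one place: rx, ry, rz (a rotation vector in normalised numbers (1 is 180 degrees)), dx, dy, dz (the shift in parts of the range, where 1.0 means 750 mm), finger_gap (the finger opening in mm); each row is the pose to reach, as a shift and turn from the pose commanded when the call began, along the tool's axes at that moment; what a row does not reach only later rows make up. A row lasts 1/10 s, in which the tool goes at most 50 mm and 0.15 rad, less where a joint would pass 70% of its speed; a pose out of reach is approached as far as the arm can. The fingers move at their own pace and stop on an object; the grip force is fixed at half the most. Time passes only in rows, so rows that do not move let the fingers close. The tool returns the time, the measured TCP pose, the force, the opening and the grip force at its end. only (a regular expression) keeps the lines of the reply that match it, lines (a string "A,B") keeps lines A to B, and quiet returns only ok. Input that does not fit is refused with a message, and nothing moves.
- r.state(): the state, without advancing time (a new reading comes with each control period).
- r.grab_frame(name): name is "scene" or "top" or "wrist"; returns the picture (420x560x3 uint8, blue, green, red); there is no depth.
- r.get_calibration(name): a dict with "vertical_fov" (degrees; the focal length in pixels is half the picture's height over the tangent of half this angle, whatever the lens; pixels are square), "cx", "cy" (the principal point, pixels), "eye" and "attitude" of the camera in the world; the wrist camera has in their place "tool_from_camera" (4x4, takes a point from camera to tool coordinates, whose origin is the TCP and whose axes are the flange's). Camera axes: x right, y down, z forward; pixel columns grow to the right and rows downward; lengths in mm; the calibration is good to about 2 mm. A picture is of the moment at which its call begins: read the wrist's pose just before it. get_calibration takes no time and is no camera call.
- r.job_done(): hands the job in; it is judged then, once.
The state is a dict: "clock": time; "joints": joint angles; "dq": joint speeds; "joint_torque": joint torques, N m; "tcp_pos": TCP position; "tool_rot": TCP orientation; "contact_force": force on the tool from outside, world axes, zero at the start; "ft_torque": the same for the moment, N m; "gripper_width": finger opening in mm; "grasp_force": force on a finger pad.
Only numpy, scipy, OpenCV 4.12 (cv2) and the standard library are available. Lean on these libraries where they do the work, as an engineer would, in place of code of your own. Each camera call takes 0.05 s, during which the arm holds its last target. There are 200 camera calls.

## Working session

There is one attempt and no reset: what is moved stays moved. The work goes in short steps, Python scripts to look and compute and a tool call to move; the robot and the scene stay as the last step left them, time stands still between calls to the robot, and variables do not carry over. Pictures are saved under pics/ and viewed, at most 10 in all, crops included, and the job is handed in when it is done.

```bash
ls; mkdir -p pics; python3 - <<'E'
from rig import r
import cv2,numpy as np
print(r.state())
for n in("top","scene"):
    cv2.imwrite(f"pics/{n}0.png",r.grab_frame(n)); print(n,r.get_calibration(n))
print(r.get_calibration("wrist"))
E
```

```text
pics
rig.py
{'clock': 0.0, 'joints': array([ 1.19399355e+00,  3.20303310e-01,  1.56565420e+00, -1.78457002e-05,
        1.25741004e+00, -1.99961386e-02]), 'dq': array([-2.30925312e-04,  8.69330740e-06,  1.30414885e-03, -1.81316994e-04,
       -9.54289002e-04, -1.74664689e-03]), 'joint_torque': array([-2.87898129e-04, -4.12455225e+01, -2.31975532e+01,  7.27284956e-02,
        4.57423087e-02, -1.49977063e-04]), 'tcp_pos': array([200.65675341, 538.31891974, 213.12337506]), 'tool_rot': array([-1.66597496e-04,  1.77455678e-01,  9.84128393e-01, -8.71714045e-04]), 'contact_force': array([-0.39575381,  0.58699396,  0.32309916]), 'ft_torque': array([0.02368095, 0.03734246, 0.01451676]), 'grasp_force': 0.0, 'gripper_width': 91.76525684688563}
top {'vertical_fov': 56.46156400201355, 'cx': 277.4160865930648, 'cy': 211.23267193214286, 'eye': array([474.25440314,  86.15395584, 986.60546612]), 'attitude': array([ 0.02692153, -0.70480237,  0.70879386, -0.01183723])}
scene {'vertical_fov': 47.38066517184164, 'cx': 273.5504667722195, 'cy': 200.17531533355353, 'eye': array([-177.7903625 , -871.86585414,  862.25636251]), 'attitude': array([-0.44609942,  0.83775645, -0.27613747,  0.15135239])}
{'vertical_fov': 63.02125390408833, 'cx': 281.9812070719581, 'cy': 215.20848880304138, 'tool_from_camera': array([[ 6.34120215e-04, -9.57654425e-01, -2.87919433e-01,
         8.16218327e+01],
       [ 9.99999798e-01,  6.19957206e-04,  1.40370255e-04,
        -3.46609326e-02],
       [ 4.40715313e-05, -2.87919464e-01,  9.57654625e-01,
        -1.69296659e+02],
       [ 0.00000000e+00,  0.00000000e+00,  0.00000000e+00,
         1.00000000e+00]])}
```

View pics/top0.png

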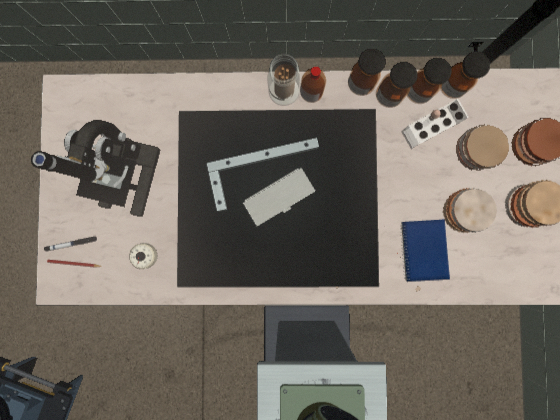

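View pics/scene0.png

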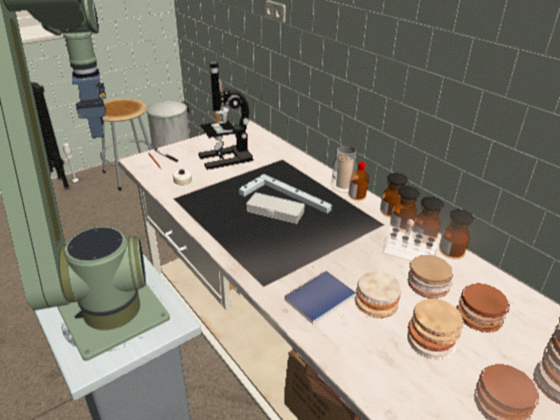

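The top view shows the tin with corners at about (243,204), (300,169), (315,189) and (257,226), and its clasp at (287,209). The L's corner is near (212,167), with the long rail running to (318,142) and the short rail to (221,209). The timer at (143,256) and the notebook at (425,250) are well clear. The scene view agrees.

```bash
cat > h.py <<'E'
import numpy as np,cv2
from scipy.spatial.transform import Rotation as R
from rig import r
def cam(n):
    c=r.get_calibration(n); f=210/np.tan(np.radians(c["vertical_fov"]/2)); q=c["attitude"]
    return c,f,R.from_quat([*q[1:],q[0]]).as_matrix()
def px2w(n,uv,z):
    c,f,A=cam(n); uv=np.atleast_2d(np.asarray(uv,float))
    d=np.c_[(uv[:,0]-c["cx"])/f,(uv[:,1]-c["cy"])/f,np.ones(len(uv))]@A.T
    return (c["eye"]+d*((z-c["eye"][2])/d[:,2])[:,None])[:,:2]
E
python3 - <<'E'
from h import *
im=cv2.imread("pics/top0.png")
g=im.min(axis=2); m=(g>70).astype(np.uint8); m[:112]=0;m[285:]=0;m[:,:182]=0;m[:,374:]=0
m=cv2.morphologyEx(m,cv2.MORPH_OPEN,np.ones((2,2)))
n,l,s,c=cv2.connectedComponentsWithStats(m)
for i in range(1,n):
    if s[i,4]<50: continue
    p=np.argwhere(l==i)[:,::-1].astype(np.int32)
    print(s[i],cv2.boxPoints(cv2.minAreaRect(p)).round(1).tolist())
a=cv2.resize(im[125:240,195:330],None,fx=5,fy=5,interpolation=cv2.INTER_CUBIC)
cv2.imwrite("pics/crop0.png",a)
E
```

```text
[ 208  139  112   73 1595] [[206.10000610351562, 163.3000030517578], [317.6000061035156, 137.8000030517578], [328.79998779296875, 186.60000610351562], [217.3000030517578, 212.1999969482422]]
[ 244  169   72   58 2059] [[241.89999389648438, 202.1999969482422], [301.3999938964844, 166.60000610351562], [317.79998779296875, 193.89999389648438], [258.3999938964844, 229.60000610351562]]
```

View pics/crop0.png

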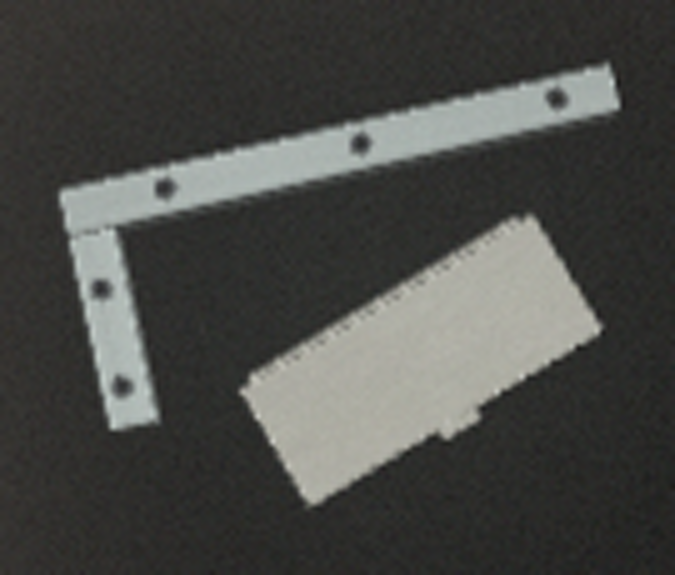

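The enlarged crop shows the inside corner at crop (118,230) and the inner rail ends at (620,107) and (159,420). The tin lid corners are at (243,388), (530,213), (602,327) and (310,506), with the clasp mid-side at (460,420). I'll grip across the width above rail height, away from the clasp, then slide.

```bash
python3 - <<'E'
from h import *
f=lambda p:np.array(p,float)/5+[195,125]-.4
rail=px2w("top",f([[118,230],[620,107],[159,420]]),22)
tin=px2w("top",f([[243,388],[530,213],[602,327],[310,506]]),33)
print(rail.round(1),tin.round(1),[np.linalg.norm(tin[i]-tin[i-1]).round(1) for i in range(4)])
c=rail[0]; yl=c-rail[1]; xa=c-rail[2]
print("rail lens",np.linalg.norm(yl),np.linalg.norm(xa),"angles",np.degrees(np.arctan2(yl[1],yl[0])),np.degrees(np.arctan2(xa[1],xa[0])))
ty=(tin[0]+tin[3]-tin[1]-tin[2])/2
print("tin yaw y",np.degrees(np.arctan2(ty[1],ty[0])),"centre",tin.mean(0))
s=r.state();q=s["tool_rot"];print(R.from_quat([*q[1:],q[0]]).as_matrix().round(3),s["tcp_pos"])
E
```

```text
[[629.6 253.7]
 [689.1   3.3]
 [534.6 233. ]] [[549.3 190.1]
 [634.5  48.9]
 [578.1  14.2]
 [491.4 157.4]] [np.float64(66.6), np.float64(164.9), np.float64(66.3), np.float64(167.3)]
rail lens 257.3895393760814 97.26262014648304 angles 103.36851383536626 12.288961669759187
tin yaw y 121.15267773311737 centre [563.32054803 102.65098916]
[[-0.937  0.349 -0.001]
 [ 0.349  0.937 -0.001]
 [ 0.    -0.002 -1.   ]] [200.66674594 538.37033832 213.22378106]
```

The manual's scale: shifts go in shares of 750 mm and turns go in shares of 180 degrees. Converting my numbers, -515 mm / 750 = -0.6867, -300 mm / 750 = -0.4, 0.67 rad / 3.1416 = 0.2133.

Request:
tcp_steps(steps={"rx": [0, 0, 0, 0, 0, 0, 0, 0, 0, 0, 0, 0], "ry": [0, 0, 0, 0, 0, 0, 0, 0, 0, 0, 0, 0], "rz": [0.2133, 0.2133, 0.2133, 0.2133, 0.2133, 0.2133, 0.2133, 0.2133, 0.2133, 0.2133, 0.2133, 0.2133], "dx": [-0.6867, -0.6867, -0.6867, -0.6867, -0.6867, -0.6867, -0.6867, -0.6867, -0.6867, -0.6867, -0.6867, -0.6867], "dy": [-0.4, -0.4, -0.4, -0.4, -0.4, -0.4, -0.4, -0.4, -0.4, -0.4, -0.4, -0.4], "dz": [0.1467, 0.1467, 0.1467, 0.1467, 0.1467, 0.1467, 0.1467, 0.1467, 0.1467, 0.1467, 0.1467, 0.1467], "finger_gap": [91, 91, 91, 91, 91, 91, 91, 91, 91, 91, 91, 91]})

```text
clock: 1.3
tcp_pos: [575.6, 80.6, 104.4]
tool_rot: [-0.0, 0.491, 0.871, -0.0]
contact_force: [0.8, 0.2, 1.1]
gripper_width: 91.0
grasp_force: 0.0
```

Request:
tcp_steps(steps={"rx": [0, 0, 0], "ry": [0, 0, 0], "rz": [0, 0, 0], "dx": [0, 0, 0], "dy": [0, 0, 0], "dz": [0, 0, 0], "finger_gap": [91, 91, 91]})

```text
clock: 1.6
tcp_pos: [574.0, 83.2, 104.9]
tool_rot: [-0.001, 0.491, 0.871, -0.0]
contact_force: [1.4, 0.7, 1.0]
gripper_width: 90.7
grasp_force: 0.0
```

```bash
python3 - <<'E'
from h import *
s=r.state(); im=r.grab_frame("wrist"); cv2.imwrite("pics/w1.png",im)
print(s["tcp_pos"],s["tool_rot"],s["joints"])
E
```

```text
[573.95198694  83.16859162 104.91863261] [-5.67593942e-04  4.90919831e-01  8.71204561e-01 -1.03426960e-04] [ 1.23778236e-01  4.15750471e-01  1.70990914e+00  5.98257657e-04
  1.01696875e+00 -4.21042311e-01]
```

View pics/w1.png

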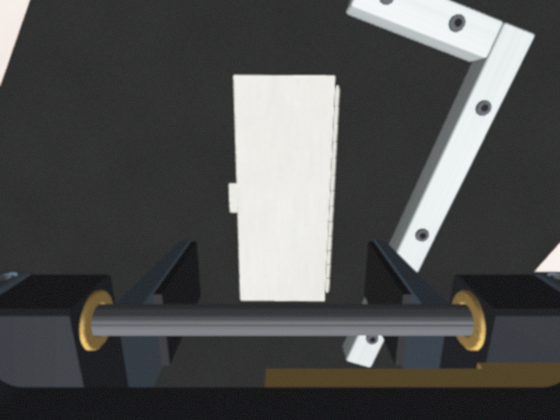

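The wrist view shows the tin straight between the fingers, its lid corners at (234,75), (335,75), (325,300) and (240,300). The clasp is at (233,198) and the rails' inside corner at about (487,58).

```bash
cat >> h.py <<'E'
def wpx(uv,z,tcp,q):
    c=r.get_calibration("wrist"); f=210/np.tan(np.radians(c["vertical_fov"]/2)); T=c["tool_from_camera"]
    Q=R.from_quat([*q[1:],q[0]]).as_matrix(); uv=np.atleast_2d(np.asarray(uv,float))
    d=np.c_[(uv[:,0]-c["cx"])/f,(uv[:,1]-c["cy"])/f,np.ones(len(uv))]@(Q@T[:3,:3]).T
    e=Q@T[:3,3]+tcp
    return (e+d*((z-e[2])/d[:,2])[:,None])[:,:2]
E
python3 - <<'E'
from h import *
t=[573.95,83.17,104.92];q=[-5.7e-4,.49092,.8712,-1e-4]
p=wpx([[234,75],[335,75],[325,300],[240,300]],33,t,q);print(p,p.mean(0),np.linalg.norm(p[0]-p[1]),np.linalg.norm(p[1]-p[2]))
print(wpx([[487,58],[408,228]],22,t,q))
E
```

```text
[[492.64357614 156.69894934]
 [549.21206885 191.00016904]
 [634.89304391  48.63191379]
 [577.17845621  13.60874914]] [563.48178628 102.48494533] 66.15563497883744 166.16241930285673
[[631.8796001  254.87657243]
 [660.07913177 130.13509323]]
```

In the tool's units: 80 mm / 750 = 0.1067, 75 mm / 750 = 0.1.

Request:
tcp_steps(steps={"rx": [0, 0, 0, 0, 0, 0, 0], "ry": [0, 0, 0, 0, 0, 0, 0], "rz": [0, 0, 0, 0, 0, 0, 0], "dx": [-0.024, -0.024, -0.024, -0.024, -0.024, -0.024, -0.024], "dy": [0.0013, 0.0013, 0.0013, 0.0013, 0.0013, 0.0013, 0.0013], "dz": [0.0533, 0.08, 0.1, 0.1067, 0.1067, 0.1067, 0.1067], "finger_gap": [91, 91, 91, 91, 91, 91, 91]})

```text
clock: 2.35
tcp_pos: [585.7, 68.0, 26.3]
tool_rot: [0.001, 0.491, 0.871, 0.001]
contact_force: [-0.8, -0.7, 0.7]
gripper_width: 91.0
grasp_force: 0.0
```

In the tool's units: 1 mm / 750 = 0.0013.

Request:
tcp_steps(steps={"rx": [0, 0, 0, 0, 0, 0, 0], "ry": [0, 0, 0, 0, 0, 0, 0], "rz": [0, 0, 0, 0, 0, 0, 0], "dx": [0, 0, 0, 0, 0, 0, 0], "dy": [0, 0, 0, 0, 0, 0, 0], "dz": [0.0013, 0.0013, 0.0013, 0.0013, 0.0013, 0.0013, 0.0013], "finger_gap": [80, 74, 70, 66, 62, 60, 60]})

```text
clock: 3.05
tcp_pos: [584.7, 67.3, 24.2]
tool_rot: [-0.0, 0.491, 0.871, -0.0]
contact_force: [-3.2, -1.9, 2.6]
gripper_width: 68.0
grasp_force: 30.0
```

In the tool's units: 0.314 rad / 3.1416 = 0.0999.

Request:
tcp_steps(steps={"rx": [0, 0, 0, 0, 0, 0, 0], "ry": [0, 0, 0, 0, 0, 0, 0], "rz": [0.0159, 0.0382, 0.0605, 0.0828, 0.0999, 0.0999, 0.0999], "dx": [0, 0, 0, 0, 0, 0, 0], "dy": [0, 0, 0, 0, 0, 0, 0], "dz": [0, 0, 0, 0, 0, 0, 0], "finger_gap": [60, 60, 60, 60, 60, 60, 60]})

```text
clock: 3.75
tcp_pos: [585.2, 67.8, 24.2]
tool_rot: [-0.0, 0.621, 0.784, 0.0]
contact_force: [-0.2, -0.3, 2.7]
gripper_width: 68.5
grasp_force: 30.0
```

```bash
python3 - <<'E'
from h import *
s=r.state(); im=r.grab_frame("wrist"); cv2.imwrite("pics/w2.png",im)
print(s["tcp_pos"],s["tool_rot"])
E
```

```text
[585.20639773  67.76319343  24.15857521] [-1.52861970e-05  6.21100011e-01  7.83731244e-01  3.36570843e-04]
```

View pics/w2.png

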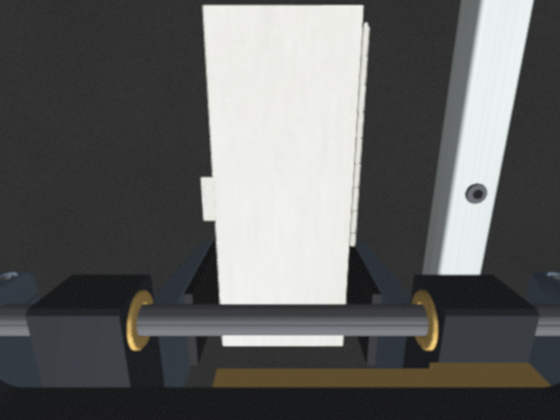

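The tin turned with the gripper. Its lid corners are now at (204,8), (362,8), (346,345) and (221,345), and the long rail's inner top edge runs from about (482,0) to (440,270).

```bash
python3 - <<'E'
from h import *
t=[585.2,67.76,24.16];q=[0,.6211,.78373,3e-4]
tin=wpx([[204,8],[362,8],[346,345],[221,345]],33,t,q); rail=wpx([[482,0],[440,270]],22,t,q)
ang=lambda v:np.degrees(np.arctan2(v[1],v[0]))
print(tin.round(1),tin.mean(0),rail.round(1),ang(rail[0]-rail[1]),ang((tin[0]+tin[1]-tin[2]-tin[3])))
a=np.radians(103.2);Y=np.array([np.cos(a),np.sin(a)]);X=np.array([Y[1],-Y[0]]);c=np.array([630.5,254.])
o=tin.mean(0)-c;print("tin in corner frame",o@X,o@Y,"rail pts",[(p-c)@X for p in rail])
print("needed",-35-o@X,-84-o@Y)
E
```

```text
[[525.7 180.1]
 [589.4 195. ]
 [629.2  35.5]
 [562.   19.8]] [576.57001699 107.60667599] [[641.4 213.4]
 [670.1  86.3]] 102.71266444455733 103.3886615787371
tin in corner frame -85.93413660234295 -130.21049322858727 rail pts [np.float64(1.371592313886625), np.float64(0.2635104625979207)]
needed 50.934136602342946 46.21049322858727
```

In the tool's units: 45 mm / 750 = 0.06, 43 mm / 750 = 0.0573.

Request:
tcp_steps(steps={"rx": [0, 0, 0, 0, 0, 0, 0, 0], "ry": [0, 0, 0, 0, 0, 0, 0, 0], "rz": [0, 0, 0, 0, 0, 0, 0, 0], "dx": [0.0053, 0.016, 0.0267, 0.0373, 0.048, 0.0507, 0.0507, 0.0507], "dy": [0.0067, 0.0187, 0.032, 0.0453, 0.0573, 0.06, 0.06, 0.06], "dz": [0, 0, 0, 0, 0, 0, 0, 0], "finger_gap": [60, 60, 60, 60, 60, 60, 60, 60]})

```text
clock: 4.6
tcp_pos: [621.3, 116.0, 24.2]
tool_rot: [0.0, 0.621, 0.784, 0.001]
contact_force: [0.7, 0.8, 2.7]
gripper_width: 67.9
grasp_force: 30.0
```

In the tool's units: 6 mm / 750 = 0.008, 4 mm / 750 = 0.0053.

Request:
tcp_steps(steps={"rx": [0, 0, 0, 0, 0], "ry": [0, 0, 0, 0, 0], "rz": [0, 0, 0, 0, 0], "dx": [0.0027, 0.0053, 0.008, 0.008, 0.008], "dy": [0.0013, 0.0027, 0.004, 0.004, 0.004], "dz": [0, 0, 0, 0, 0], "finger_gap": [60, 60, 60, 60, 60]})

```text
clock: 5.1
tcp_pos: [621.8, 121.4, 24.2]
tool_rot: [0.0, 0.621, 0.784, 0.0]
contact_force: [1.9, -4.1, 4.9]
gripper_width: 68.1
grasp_force: 30.0
```

In the tool's units: 3 mm / 750 = 0.004, 2 mm / 750 = 0.0027.

Request:
tcp_steps(steps={"rx": [0, 0, 0, 0, 0], "ry": [0, 0, 0, 0, 0], "rz": [0, 0, 0, 0, 0], "dx": [0.0013, 0.0027, 0.0027, 0.0027, 0.0027], "dy": [0.0013, 0.0027, 0.004, 0.004, 0.004], "dz": [0, 0, 0, 0, 0], "finger_gap": [60, 60, 60, 60, 60]})

```text
clock: 5.6
tcp_pos: [623.1, 123.9, 24.2]
tool_rot: [-0.001, 0.621, 0.784, -0.001]
contact_force: [-3.6, -4.6, 6.4]
gripper_width: 68.4
grasp_force: 30.0
```

```bash
python3 - <<'E'
from h import *
s=r.state(); im=r.grab_frame("wrist"); cv2.imwrite("pics/w3.png",im)
cv2.imwrite("pics/t3.png",cv2.resize(r.grab_frame("top")[125:240,195:330],None,fx=5,fy=5,interpolation=2))
print(s["tcp_pos"],s["tool_rot"],s["contact_force"],s["ft_torque"])
E
```

```text
[623.11369197 123.90062588  24.16694003] [-7.77308367e-04  6.21356593e-01  7.83527256e-01 -6.46551604e-04] [-3.60041484 -4.57633971  6.41010876] [-0.69573147  0.44397448  0.09448688]
```

View pics/w3.png

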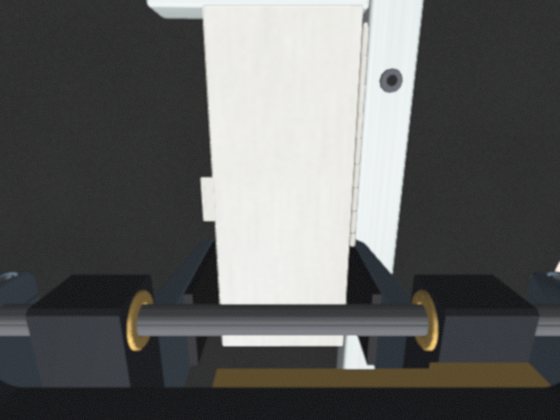

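The tin's end is at the short rail (lid end at row 8, rail inner edge at the same place), and its hinge side is against the long rail's inner edge at column 360. One more small nudge will confirm contact by force.

In the tool's units: 2 mm / 750 = 0.0027, 1 mm / 750 = 0.0013.

Request:
tcp_steps(steps={"rx": [0, 0, 0, 0], "ry": [0, 0, 0, 0], "rz": [0, 0, 0, 0], "dx": [0.0013, 0.0027, 0.0027, 0.0027], "dy": [0.0013, 0.0027, 0.0027, 0.0027], "dz": [0, 0, 0, 0], "finger_gap": [60, 60, 60, 60]})

```text
clock: 6.1
tcp_pos: [624.9, 126.4, 24.2]
tool_rot: [-0.001, 0.621, 0.783, -0.0]
contact_force: [-2.1, -2.4, 6.2]
gripper_width: 68.3
grasp_force: 30.0
```

In the tool's units: 3 mm / 750 = 0.004, 2 mm / 750 = 0.0027.

Request:
tcp_steps(steps={"rx": [0, 0, 0, 0, 0], "ry": [0, 0, 0, 0, 0], "rz": [0, 0, 0, 0, 0], "dx": [0.0013, 0.0027, 0.004, 0.004, 0.004], "dy": [0.0013, 0.0027, 0.0027, 0.0027, 0.0027], "dz": [0, 0, 0, 0, 0], "finger_gap": [60, 60, 60, 60, 60]})

```text
clock: 6.6
tcp_pos: [625.3, 126.9, 24.2]
tool_rot: [0.0, 0.621, 0.784, -0.003]
contact_force: [-4.4, -11.3, 8.9]
gripper_width: 68.0
grasp_force: 30.0
```

```bash
python3 - <<'E'
from h import *
s=r.state(); im=r.grab_frame("wrist")
im=cv2.resize(im[0:260,130:450],None,fx=2.3,fy=2.3,interpolation=2); cv2.imwrite("pics/w4.png",im)
print(s["tcp_pos"],s["contact_force"])
E
```

```text
[625.29305299 126.87804766  24.23974052] [ -4.44842121 -11.2936073    8.94739767]
```

View pics/w4.png

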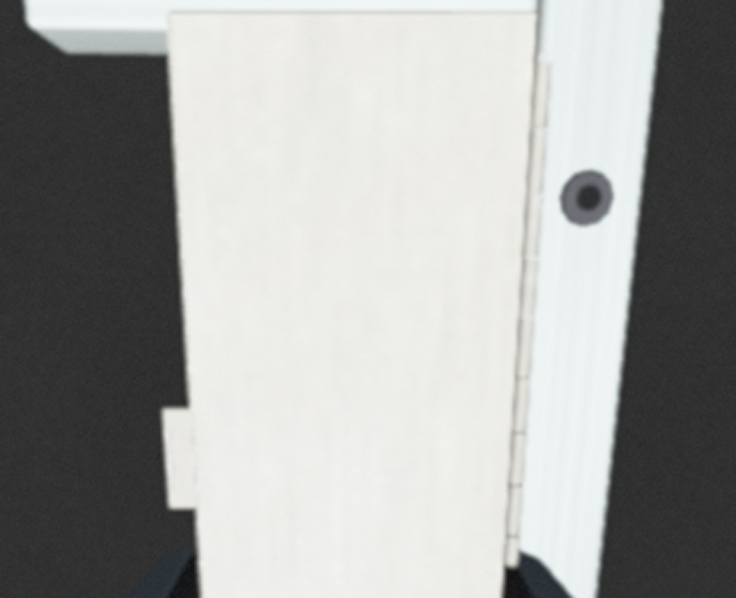

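The tin is flush with both rails: no gap at its end (crop row 12) or along the hinge (column 520–545), and the contact force has risen to 11 N. I'll ease off, open and rise.

In the tool's units: -130 mm / 750 = -0.1733, -90 mm / 750 = -0.12.

Request:
tcp_steps(steps={"rx": [0, 0, 0, 0, 0, 0, 0, 0, 0, 0, 0, 0], "ry": [0, 0, 0, 0, 0, 0, 0, 0, 0, 0, 0, 0], "rz": [0, 0, 0, 0, 0, 0, 0, 0, 0, 0, 0, 0], "dx": [-0.0027, -0.0027, -0.0027, -0.0027, -0.0027, -0.0027, -0.0027, -0.0027, -0.0027, -0.0027, -0.0027, -0.0027], "dy": [-0.0013, -0.0013, -0.0013, -0.0013, -0.0013, -0.0013, -0.0013, -0.0013, -0.0013, -0.0013, -0.0013, -0.0013], "dz": [0, 0, 0, 0, 0, 0, -0.0133, -0.0533, -0.12, -0.1733, -0.1733, -0.1733], "finger_gap": [64, 91, 91, 91, 91, 91, 91, 91, 91, 91, 91, 91]})

```text
clock: 7.85
tcp_pos: [626.9, 127.7, 155.9]
tool_rot: [0.001, 0.621, 0.784, 0.001]
contact_force: [-0.3, -0.1, -0.7]
gripper_width: 90.6
grasp_force: 0.0
```

```bash
python3 - <<'E'
from h import *
s=r.state(); im=r.grab_frame("wrist"); cv2.imwrite("pics/w5.png",im)
print(s["tcp_pos"],s["tool_rot"],s["contact_force"],s["gripper_width"])
E
```

```text
[626.94302516 127.74966788 155.9202417 ] [0.0010223  0.62128446 0.78358337 0.00129693] [-0.32999734 -0.05347377 -0.66026381] 90.63702438408632
```

View pics/w5.png

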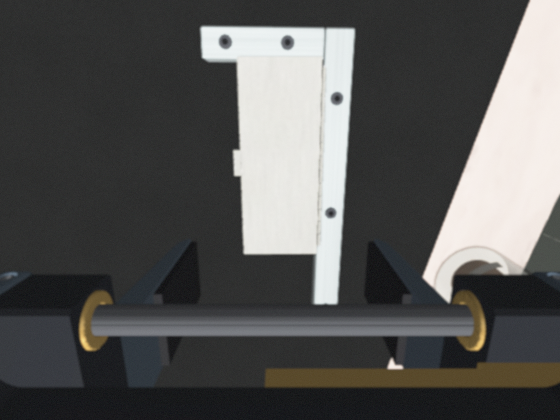

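The tin lies flush in the corner, with lid corners at (237,56), (322,56), (318,254) and (244,254). The gripper is clear of everything, so I'm handing in.

```bash
python3 -c "
from rig import r
print(r.job_done())"
```

```text
the job is handed in; nothing more can be done
None
```

The tin was slid along the mat into the corner, flush with both rails in the last wrist picture, and released with the gripper clear; the job was handed in at about 8 s, with no verdict returned and the notebook and timer never approached.

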